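# Run a ware board out past the drying stand and hold it level

### The arm

A 6-joint arm with a two-finger parallel gripper is mounted at the origin on the work surface. World frame = base frame: x ahead of the robot, y to its left, z up, the work surface at z = 0. Lengths are in mm, angles in rad, forces in N, time in s.
With the tool pointing down it reaches from about 275 to 850 mm from the base axis. Payload 19 kg.
Tool frame: the origin (TCP) lies midway between the tips of the shut fingers; the grasp point (between the pads) lies 19 mm behind it; x points along the fingers, z is the direction in which the jaws open and shut, and the axes are right-handed (so a half turn about x gives the same grasp; the last joint's range is limited). The gripper opens to 85 mm and grips with 20 to 120 N. Pads are 22 mm wide; open, the fingers measure 114 mm over their backs; the gripper's body (76 mm by 85 mm) begins 54 mm behind the grasp point. The pads swing forward as they close: fully open they stand 13 mm farther back than shut.
Start: joints at [-1.479, 0.15, 1.437, -0, 1.554, -0.134], TCP at [128.71, -560.378, 231.267] pointing down, gripper open.
Joint ranges: [-2.8, 2.8], [-0.68, 2.1], [0.12, 2.68], [-1.39, 4.53], [0.16, 2.79], [-2.81, 2.81]. Speed limits (rad/s): [1.89, 1.89, 2.22, 3.01, 3.01, 3.01].

### API

Orientations are given as a 3x3 rotation matrix whose columns are the frame's x, y, z axes.
In Python, from rig import state, snapshot, camera_info, sign_off gives the robot as it stands. The module is installed in compiled form; this text tells all that it offers.
- The arm moves only by the shell command python3 -m inch 'ROWS' [OPENING] [FORCE]. ROWS is a JSON object of lists of equal length, an entry for each row: "slide": the shift along the tool's x, y, z in mm, a list of three; "dr": the turn, a rotation vector about the tool's x, y, z in degrees, a list of three. A call has 1 to 12 rows; each row is the pose to reach, as a shift and turn from the pose commanded when the call began, along the tool's axes at that moment; what a row does not reach only later rows make up. A row lasts 1/12 s, in which the tool goes at most 41.7 mm and 7.16 degrees, less where a joint would pass 70% of its speed; a pose out of reach is approached as far as the arm can. A call with a gripper value outside its range is refused whole. OPENING is the opening, from 0 (shut) to 1 (fully open), set as the call begins (- or left out, the last holds). The fingers move at their own pace and stop on an object; FORCE is the grip in N (left out, the last holds). Time passes only in rows, so rows that repeat a pose let the fingers close. It gives the time, the measured TCP pose, the force and the opening at its end, in the units of the state.
- state(): the state, without advancing time (a new reading comes with each control period).
- snapshot(name): name is "side" or "top"; returns (picture, depth): 480x640x3 uint8, red, green, blue; 480x640 float32, mm along the optical axis (not along the pixel's ray), 0 where there is no reading.
- camera_info(name): a dict with "K" (3x3 intrinsics, pixels), "extrinsics" (4x4, takes a point from world to camera coordinates). Camera axes: x right, y down, z forward; pixel columns grow to the right and rows downward; lengths in mm; the calibration is good to about 2 mm. A picture is of the moment at which its call begins. camera_info takes no time and is no camera call.
- sign_off(): hands the job in, once; it reports no verdict.
The state is a dict: "time_s": time; "joint_pos": joint angles; "joint_vel": joint speeds; "joint_efforts": joint torques, N m; "ee_pos": TCP position; "orientation": TCP orientation; "wrist_force": force on the tool from outside, world axes, zero at the start; "moment": the same for the moment, N m; "grip_width": finger opening in mm.
Only numpy, scipy, OpenCV 4.12 (cv2) and the standard library are available. Lean on these libraries where they do the work, as an engineer would, in place of code of your own. Each camera call takes 0.05 s, during which the arm holds its last target.

### The job

Lift the mug off the low wooden stand and set it down upright on the table beside the stand, clear of the ware board's path. Then slide the board straight out along the stand, with its bowl standing on it, until the dark line drawn across the board is right over the stand's outer edge (the edge by which the mug stood), and keep hold of the board there, lying flat on the stand, so that it never tips: finish while still holding it. Leave everything else on the table as it stands.

Things in the scene. Friction and masses are not known exactly. Their poses are not given: they have to be found in the camera images.
- stand: low wooden stand fixed to the table: top 150 (its x) by 420 (its y), 75 tall. Origin at the centre of its foot, on the table. Its +y end is the outer end, past which the board is to overhang
- stand_edge (a point): middle of the stand's outer (+y) top edge, 210 from the stand's centre, 75 above the table; same axes as the stand
- board: loose plywood ware board, about 0.45 kg (varies), 120 (its x) by 300 (its y) by 16 thick, lying on the stand; +y is its outer end, the end nearer the mug. Origin at the centre of its underside. It slides on the stand with ordinary dry wood friction; when its line is over the stand's edge it tips outward unless its inner end is held
- board_line (a point): middle of the dark 6 mm wide line drawn right across the board's top and sides, on the top face; 180 from the outer end, 30 inward of the board's centre
- board_cleat (a point): middle of the top of the wooden cleat fixed across the board near its inner end: 20 thick (along board y), 120 long (along board x), 30 tall above the board's top face; its centre is 40 from the board's inner end, 110 from the board's centre. A handle to grip across its 20 thickness from above, fingers inward and outward of it
- mug: white spotted mug on the stand, between the board and the stand's outer edge, about 0.25 kg (varies): 76 across, 85 tall, wall 5. Origin at the centre of its underside. Its handle is a D-shaped round bar 12 thick on its +y side, in its y-z plane: level upper bar at 70 height, outer upright bar 71 from the mug's axis between heights 36 and 60
- bowl: small white bowl standing on the board near its outer end, 96 across, 45 tall, about 0.15 kg. Origin at the centre of its underside
- spare_mug: a second mug of the same make, standing on the table; bystander. Origin at the centre of its underside
- tape_roll: roll of tape lying flat, 90 across, 30 tall; bystander. Origin at the centre of its underside
- tile: flat white test tile lying on the table, 80 by 80, 8 thick; bystander. Origin at the centre of its underside
- jar: small lidded jar, 72 across, 65 tall; bystander. Origin at the centre of its underside
Things that resemble listed ones, but are neither listed nor needed, are in the scene too. What is shaped like the bowl but green is not meant.

How it is judged:
By the outcome, as a careful person would: the job done as asked, in the order asked, and still so for the second after the job is handed in, while the arm keeps its last pose, push and grip.
It also fails if it takes over 61 s, if anything falls off the work surface, if the arm or the gripper's body presses on something with over 40 N, if the wrist force passes 120 N, or if a joint passes its speed limit or range.

## Working session

There is one attempt and no reset: what is moved stays moved. The work goes in short steps, Python scripts to look and compute and a shell command to move; the robot and the scene stay as the last step left them, time stands still between calls to the robot, and variables do not carry over. Pictures are saved under pics/ and viewed, and the job is handed in when it is done.

```bash
mkdir -p pics
cat > h.py <<'E'
import numpy as np, cv2
from rig import state, snapshot, camera_info, sign_off
def snap(n,tag):
    p,d=snapshot(n); cv2.imwrite(f'pics/{tag}.png',p[:,:,::-1]); np.savez(f'pics/{tag}.npz',p=p,d=d); return p,d
def w2p(n,P):
    c=camera_info(n);E=np.array(c['extrinsics']);K=np.array(c['K']);q=E[:3,:3]@np.asarray(P,float)+E[:3,3];q=K@q;return q[:2]/q[2]
def ray(n,u,v,z):
    c=camera_info(n);E=np.array(c['extrinsics']);K=np.array(c['K']);R=E[:3,:3];o=-R.T@E[:3,3]
    d=R.T@np.linalg.solve(K,[u,v,1.]);return o+d*(z-o[2])/d[2]
def cloud(n,d):
    c=camera_info(n);E=np.array(c['extrinsics']);K=np.array(c['K']);v,u=np.mgrid[:480,:640]
    q=np.stack([(u-K[0,2])/K[0,0]*d,(v-K[1,2])/K[1,1]*d,d],-1);return (q-E[:3,3])@E[:3,:3]
E
python3 - <<'E'
from h import *
np.set_printoptions(precision=3,suppress=True)
for n in('top','side'):
    snap(n,n+'0');c=camera_info(n);E=np.array(c['extrinsics']);print(n,np.array(c['K']).tolist(),(-E[:3,:3].T@E[:3,3]))
print(state())
E
```

```text
top [[447.3161260523048, 0.0, 325.55140116865397], [0.0, 447.3161260523048, 240.00960420427484], [0.0, 0.0, 1.0]] [ 484.393   11.643 1009.792]
side [[461.06638734669235, 0.0, 317.9991658082846], [0.0, 461.06638734669235, 242.07831187546054], [0.0, 0.0, 1.0]] [399.138 759.08  954.297]
{'time_s': 0.1, 'joint_pos': array([-1.479,  0.151,  1.438,  0.   ,  1.554, -0.134]), 'joint_vel': array([-0.   , -0.002, -0.002,  0.001,  0.001, -0.   ]), 'joint_efforts': array([  0.006, -71.438, -57.179,  -0.   ,   0.007,  -0.   ]), 'ee_pos': array([ 128.7  , -560.196,  230.773]), 'orientation': array([[-0.   ,  0.975,  0.224],
       [ 0.001,  0.224, -0.975],
       [-1.   ,  0.   , -0.001]]), 'wrist_force': array([ 0.092,  0.586, -1.004]), 'moment': array([ 0.025,  0.006, -0.006]), 'grip_width': 85.32142893218364}
```

View pics/top0.png

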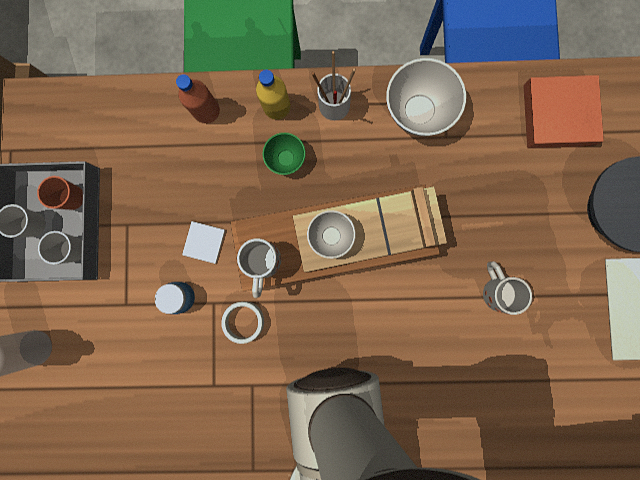

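View pics/side0.png

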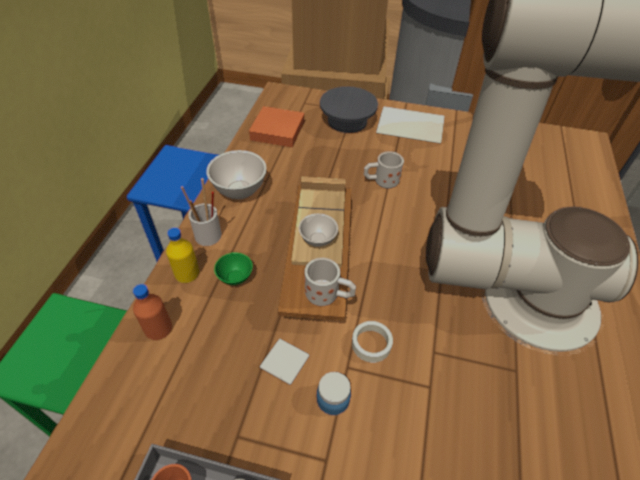

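Both views agree. The candidates in the top picture:
- **Mug:** the mug on the stand is at (257,258), with its handle towards the robot at (258,290). The spare mug is on the table at (512,295), and there are cups in the tray on the left.
- **Bowl:** the white bowl on the board is at (331,235). The green bowl at (285,153) and the large bowl at (426,97) are not wanted.
- **Board:** it has its dark line at about (383,226) and its cleat at about (424,218).

I choose the mug on the stand and will check it in a crop.

Run:
```python
from h import *
p=np.load('pics/top0.npz')['p'];c=cv2.resize(p[170:350,150:470],None,fx=2.5,fy=2.5,interpolation=cv2.INTER_CUBIC);cv2.imwrite('pics/crop0.png',c[:,:,::-1])
d=np.load('pics/top0.npz')['d'];C=cloud('top',d)
for u,v in[(240,228),(300,270),(257,245),(258,288),(313,255),(345,255),(360,230),(383,226),(400,215),(424,218),(437,215),(200,240),(242,303),(175,297),(512,295)]:print(u,v,C[v,u].round(1))
```

```text
240 228 [591.2 215.7  74.8]
300 270 [499.9  90.2  74. ]
257 245 [553.6 178.1  85.2]
258 288 [464.9 173.6 103.1]
313 255 [530.   61.6  89.5]
345 255 [528.4  -4.3  92. ]
360 230 [579.3 -36.5  90.1]
383 226 [586.4 -84.   90.7]
400 215 [ 608.2 -119.4   92.1]
424 218 [ 597.1 -162.6  121.1]
437 215 [ 606.6 -195.7   89.7]
200 240 [573.9 322.    6.5]
242 303 [431.5 222.   30.2]
175 297 [448.7 357.8  63. ]
512 295 [ 436.  -371.7    5.4]
```

View pics/crop0.png

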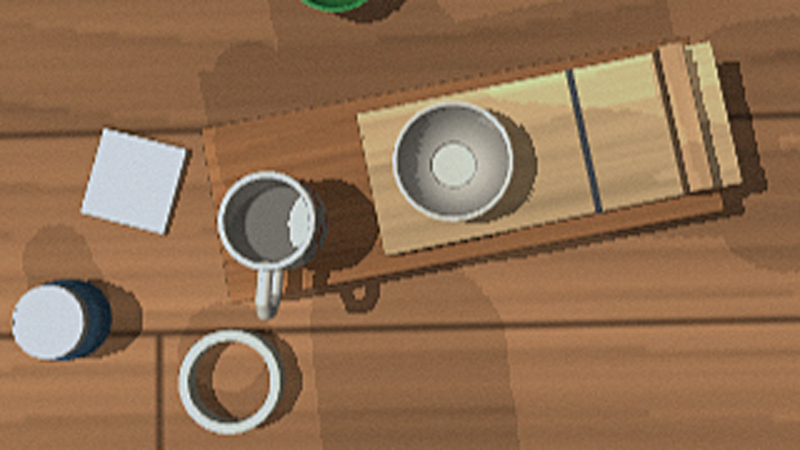

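The crop shows the spotted mug on the stand near its outer end, the board with its line at crop (585,140), and the cleat at (672,115). The choice holds, so next I measure exact poses.

```bash
cat > meas.py <<'E'
from h import *
np.set_printoptions(precision=1,suppress=True)
def rect(P):
    r=cv2.minAreaRect(P[:,:2].astype(np.float32));return cv2.boxPoints(r),r
def main(tag):
    f=np.load(f'pics/{tag}.npz');p=f['p'].astype(int);d=f['d'];C=cloud('top',d);z=C[...,2]
    roi=np.zeros(z.shape,bool);roi[175:300,225:460]=1
    def big(m):
        m=cv2.morphologyEx(m.astype(np.uint8),cv2.MORPH_OPEN,np.ones((3,3)));n,l,s,_=cv2.connectedComponentsWithStats(m);return l==1+s[1:,4].argmax()
    for nm,a,b in(('stand',67,81),('board',85,98),('cleat',113,130),('rim',153,170)):
        m=big(roi&(z>a)&(z<b)&(d>0))
        b_,r=rect(C[m]);print(nm,m.sum(),'z',np.median(z[m]).round(1),'corners',b_.tolist(),'c',np.array(r[0]),np.array(r[1]),round(r[2],1))
    # spare
if __name__=='__main__':
    import sys;main(sys.argv[1])
E
python3 meas.py top0
python3 - <<'E'
from h import *
f=np.load('pics/top0.npz');p=f['p'].astype(int);C=cloud('top',f['d']);z=C[...,2]
s=p.sum(2)
m=np.zeros(z.shape,bool);m[190:262,370:400]=1
m&=(p[...,2]>p[...,0]-10)&(s<260)
v,u=np.nonzero(m);print(len(u));Q=np.array([ray('top',a,b,91)for a,b in zip(u,v)])
print(np.c_[u,v][[0,-1]],Q.mean(0),cv2.minAreaRect(Q[:,:2].astype(np.float32)))
g=np.zeros(z.shape,bool);g[230:320,225:285]=1
# mug rim, handle, neighbours
r=g&(z>150)&(z<172);print('rim',r.sum(),cv2.minEnclosingCircle(C[r][:,:2].astype(np.float32)))
for nm,bx,a,b in(('tape',(295,350,215,272),22,40),('jar',(275,320,145,200),55,75),('tile',(215,270,175,232),4,14),('spare',(255,320,480,540),70,95),('bowl',(200,265,300,362),125,145)):
    q=np.zeros(z.shape,bool);q[bx[0]:bx[1],bx[2]:bx[3]]=1;q&=(z>a)&(z<b);print(nm,q.sum(),cv2.minEnclosingCircle(C[q][:,:2].astype(np.float32)))
h=np.zeros(z.shape,bool);h[280:300,248:268]=1;h&=(z>130)&(z<156);P=C[h];print('handle',len(P),P.mean(0),P.min(0),P.max(0))
E
```

```text
stand 4485 z 74.6 corners [[457.67254638671875, 213.31002807617188], [526.5490112304688, -200.65298461914062], [674.7470092773438, -175.99533081054688], [605.8705444335938, 237.96768188476562]] c [566.2  18.7] [150.2 419.7] 9.4
board 5203 z 90.7 corners [[493.7759094238281, 81.61312103271484], [539.46337890625, -164.83387756347656], [658.2010498046875, -142.82171630859375], [612.5135498046875, 103.62528991699219]] c [576.  -30.6] [120.8 250.6] 10.5
cleat 630 z 120.6 corners [[539.3833618164062, -163.0728759765625], [543.1729125976562, -183.83828735351562], [660.5377807617188, -162.42007446289062], [656.7482299804688, -141.6546630859375]] c [ 600.  -162.7] [119.3  21.1] 10.3
rim 86 z 158.5 corners [[493.6136779785156, 201.38902282714844], [495.0950012207031, 188.3469696044922], [543.64306640625, 193.8611297607422], [542.1617431640625, 206.90318298339844]] c [518.6 197.6] [48.9 13.1] 6.5
135
[[378 198]
 [390 254]] [585.52580439 -84.4348213   91.        ] ((586.3638305664062, -84.2626724243164), (118.4327392578125, 4.807307720184326), 10.283695220947266)
rim 386 ((509.2278747558594, 167.2201690673828), 51.07231140136719)
tape 521 ((388.1965637207031, 224.29978942871094), 45.37826156616211)
jar 703 ((445.3616638183594, 371.1688232421875), 32.232364654541016)
tile 1186 ((566.6131591796875, 319.9020080566406), 66.13457489013672)
spare 527 ((454.36773681640625, -336.98052978515625), 54.73750686645508)
bowl 525 ((567.486328125, 23.654550552368164), 47.415931701660156)
handle 113 [464.95093844 171.41135693 147.17593479] [446.37211674 165.25241531 134.92212536] [481.43637822 178.60533991 154.10989118]
```

Run:
```python
from h import *
from scipy.optimize import least_squares
np.set_printoptions(precision=1,suppress=True)
f=np.load('pics/top0.npz');C=cloud('top',f['d']);z=C[...,2]
g=np.zeros(z.shape,bool);g[232:276,228:282]=1
m=g&(z>148)&(z<175);P=C[m][:,:2]
r=least_squares(lambda q:np.hypot(*(P-q[:2]).T)-35.5,[525,178],loss='soft_l1');print('depth fit',m.sum(),r.x,np.abs(r.fun).mean(),r.cost)
# colour hull of mug in top: outer silhouette of rim at z=160
p=f['p'].astype(int)
sat=p.max(2)-p.min(2);w=(g&(sat<45)).astype(np.uint8);
w=cv2.morphologyEx(w,cv2.MORPH_OPEN,np.ones((5,5)));c=max(cv2.findContours(w,0,1)[0],key=len)
Q=np.array([ray('top',a,b,160)[:2]for a,b in c[:,0]]);print('colour',cv2.minEnclosingCircle(Q.astype(np.float32)),cv2.fitEllipse(Q.astype(np.float32)))
f=np.load('pics/side0.npz');S=cloud('side',f['d']);z=S[...,2]
m=(z>150)&(z<172)&(abs(S[...,0]-520)<60)&(abs(S[...,1]-175)<60);P=S[m][:,:2]
r=least_squares(lambda q:np.hypot(*(P-q[:2]).T)-35.5,[525,178],loss='soft_l1');print('side',m.sum(),r.x,r.cost, P.min(0),P.max(0))
m=(z>80)&(z<150)&(abs(S[...,0]-465)<25)&(abs(S[...,1]-175)<40);P=S[m];print('handle side',len(P),P.mean(0),P.min(0),P.max(0))
s=state();print(s['ee_pos'],s['orientation'])
```

```text
depth fit 334 [522.6 165.7] 1.4284861928510202 274.67954896800086
colour ((519.4141235351562, 161.36183166503906), 44.101593017578125) ((523.5816040039062, 162.16842651367188), (72.67039489746094, 84.53219604492188), 165.19749450683594)
side 388 [522.9 171.1] 706.0208250378705 [460.7 130.6] [560.3 208.6]
handle side 217 [469.8 178.6 122.7] [447.3 167.8  87.8] [489.9 186.1 149.9]
[ 128.7 -560.2  230.8] [[-0.   1.   0.2]
 [ 0.   0.2 -1. ]
 [-1.   0.  -0. ]]
```

Run:
```python
from h import *
np.set_printoptions(precision=1,suppress=True)
for n in('top','side'):
    p=np.load(f'pics/{n}0.npz')['p']
    a=(230,310,220,300) if n=='top' else (245,325,285,365)
    cv2.imwrite(f'pics/mz_{n}.png',cv2.resize(p[a[0]:a[1],a[2]:a[3]],None,fx=7,fy=7,interpolation=0)[:,:,::-1])
for c in((522,166),(522,170)):
  for n in('top','side'):
    pts=np.array([w2p(n,[c[0]+38*np.cos(t),c[1]+38*np.sin(t),160])for t in np.linspace(0,6.28,40)])
    a=(230,220) if n=='top' else (245,285)
    im=cv2.imread(f'pics/mz_{n}.png');cv2.polylines(im,[((pts-[a[1],a[0]]+.5)*7).astype(int)],True,(0,0,255) if c[1]==166 else (0,255,0),1);cv2.imwrite(f'pics/mz_{n}.png',im)
cv2.imwrite('pics/mzz.png',cv2.resize(np.hstack([cv2.imread('pics/mz_top.png'),cv2.imread('pics/mz_side.png')]),(800,400)))
```

```text
(no output)
```

View pics/mzz.png

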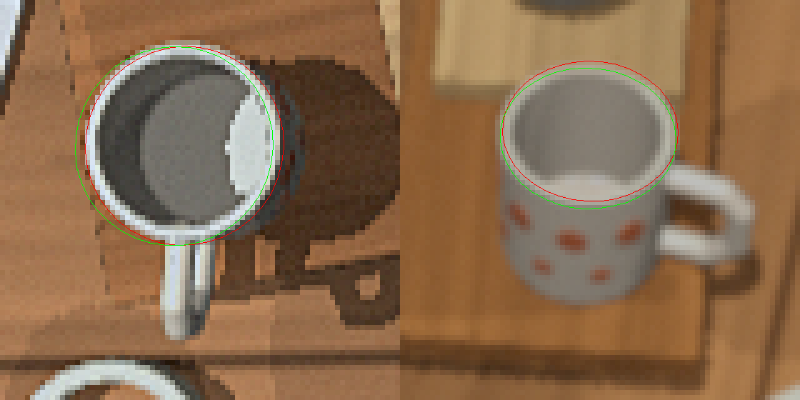

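The rim circles fit best at about (522.5, 167) (top view ~165, side view ~168) with the rim at height 160. The handle points towards the robot, so I'll grip the wall on the outer (+y) side at about (514.5, 201.6) with the present jaw direction.

```bash
python3 -m inch '{"slide":[[0,27,-32],[0,54,-65],[0,81,-97],[0,108,-130],[0,135,-162],[0,162,-194],[0,189,-227],[0,216,-259],[0,243,-292],[0,270,-324],[0,297,-356],[0,324,-389]],"dr":[[0,0,0],[0,0,0],[0,0,0],[0,0,0],[0,0,0],[0,0,0],[0,0,0],[0,0,0],[0,0,0],[0,0,0],[0,0,0],[0,0,0]]}' 0.4 40; python3 -m inch '{"slide":[[0,27,-32],[0,54,-65],[0,81,-97],[0,108,-130],[0,135,-162],[0,162,-194],[0,189,-227],[0,210,-250],[0,218,-262],[0,222.8,-267],[0,222.8,-267],[0,222.8,-267]],"dr":[[0,0,0],[0,0,0],[0,0,0],[0,0,0],[0,0,0],[0,0,0],[0,0,0],[0,0,0],[0,0,0],[0,0,0],[0,0,0],[0,0,0]]}'
```

```text
time_s: 1.1
ee_pos: [353.8, -114.5, 231.4]
orientation: [[0.001, 0.975, 0.224], [-0.0, 0.224, -0.975], [-1.0, 0.0, 0.0]]
wrist_force: [1.5, -1.0, 0.0]
grip_width: 34.2
time_s: 2.1
ee_pos: [510.6, 192.8, 231.1]
orientation: [[-0.001, 0.975, 0.224], [-0.0, 0.224, -0.975], [-1.0, -0.001, 0.0]]
wrist_force: [0.2, -1.2, -0.5]
grip_width: 34.5
```

Run:
```python
from h import *
np.set_printoptions(precision=1,suppress=True)
snap('top','t1');snap('side','s1');print(state()['ee_pos'])
p=np.hstack([cv2.imread('pics/t1.png')[180:330,180:340],cv2.imread('pics/s1.png')[190:340,250:410]]);cv2.imwrite('pics/c1.png',cv2.resize(p,None,fx=2.5,fy=2.5))
```

```text
[510.7 192.4 231.6]
```

View pics/c1.png

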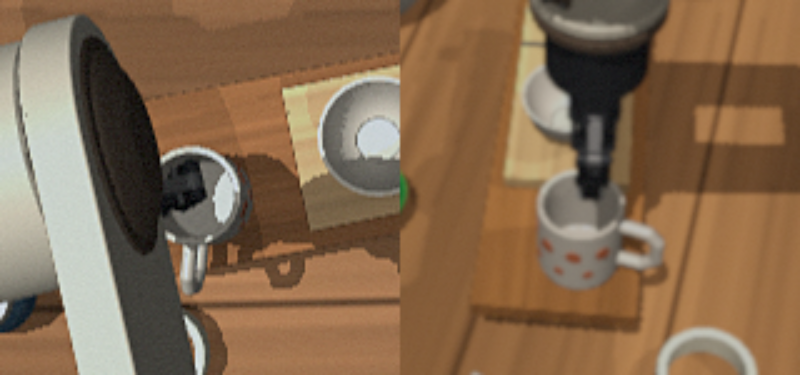

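The gripper hangs over the mug's outer side, about 10 mm short of the wall point. I'll correct that and go down.

```bash
python3 -m inch '{"slide":[[0,6,-9],[0,6,-9],[20,6,-9],[40,6,-9],[55,6,-9],[65,6,-9],[65,6,-9],[65,6,-9]],"dr":[[0,0,0],[0,0,0],[0,0,0],[0,0,0],[0,0,0],[0,0,0],[0,0,0],[0,0,0]]}'
python3 - <<'E'
from h import *
np.set_printoptions(precision=1,suppress=True)
snap('top','t2');snap('side','s2');print(state()['ee_pos'])
p=np.hstack([cv2.imread('pics/t2.png')[180:330,180:340],cv2.imread('pics/s2.png')[190:340,250:410]]);cv2.imwrite('pics/c2.png',cv2.resize(p,None,fx=2.5,fy=2.5))
E
```

```text
time_s: 2.87
ee_pos: [514.9, 203.6, 166.7]
orientation: [[-0.0, 0.975, 0.224], [0.0, 0.224, -0.975], [-1.0, -0.0, -0.0]]
wrist_force: [0.2, -0.3, 0.8]
grip_width: 34.4
[515.3 203.7 167.6]
```

View pics/c2.png

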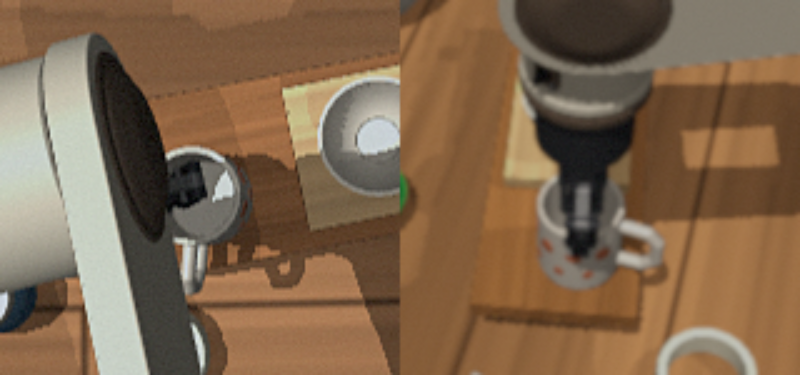

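The fingers straddle the outer wall: the inner finger is inside the rim and the outer one outside. I'll go down and close gently.

```bash
python3 -m inch '{"slide":[[10,0,2],[20,0,2],[30,0,2],[37,0,2],[37,0,2]],"dr":[[0,0,0],[0,0,0],[0,0,0],[0,0,0],[0,0,0]]}' && python3 -m inch '{"slide":[[0,0,0],[0,0,0],[0,0,0],[0,0,0],[0,0,0],[0,0,0]],"dr":[[0,0,0],[0,0,0],[0,0,0],[0,0,0],[0,0,0],[0,0,0]]}' 0 40
```

```text
time_s: 3.38
ee_pos: [514.4, 201.5, 127.2]
orientation: [[-0.003, 0.975, 0.224], [-0.001, 0.224, -0.975], [-1.0, -0.003, -0.0]]
wrist_force: [0.3, 0.2, -0.4]
grip_width: 34.0
time_s: 3.88
ee_pos: [515.5, 201.8, 129.7]
orientation: [[0.001, 0.975, 0.224], [0.0, 0.224, -0.975], [-1.0, 0.001, -0.0]]
wrist_force: [0.5, -0.3, 3.2]
grip_width: 6.6
```

```bash
python3 -m inch '{"slide":[[0,0,0],[-3,0,0],[-10,0,0],[-20,0,0],[-32,0,0],[-44,0,0],[-56,0,0],[-68,0,0],[-76,0,0],[-80,0,0],[-80,0,0],[-80,0,0]],"dr":[[0,0,0],[0,0,0],[0,0,0],[0,0,0],[0,0,0],[0,0,0],[0,0,0],[0,0,0],[0,0,0],[0,0,0],[0,0,0],[0,0,0]]}' - 60;python3 - <<'E'
from h import *
np.set_printoptions(precision=1,suppress=True)
snap('top','t3');snap('side','s3');print(state()['ee_pos'])
p=np.hstack([cv2.imread('pics/t3.png')[180:330,180:340],cv2.imread('pics/s3.png')[190:340,250:410]]);cv2.imwrite('pics/c3.png',cv2.resize(p,None,fx=2.5,fy=2.5))
E
```

```text
time_s: 4.88
ee_pos: [515.2, 201.7, 209.1]
orientation: [[-0.0, 0.975, 0.224], [0.0, 0.224, -0.975], [-1.0, -0.0, -0.0]]
wrist_force: [-0.6, 0.5, -2.9]
grip_width: 5.8
[515.  201.7 208.6]
```

View pics/c3.png

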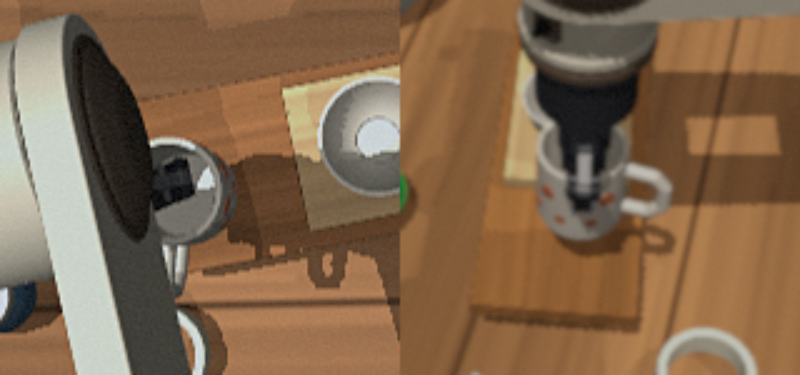

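The mug hangs upright at about 155 height (handle at crop (178,265)), with the stand beneath it empty. Next I carry it to (400, 60), on clear table on the near side of the stand.

```bash
python3 -m inch '{"slide":[[0,-5,3],[0,-18,10],[0,-36,20],[0,-56,31],[0,-76,42],[0,-96,53],[0,-114,63],[0,-128,70],[0,-138,75],[0,-143,77],[0,-143,77],[0,-143,77]],"dr":[[0,0,0],[0,0,0],[0,0,0],[0,0,0],[0,0,0],[0,0,0],[0,0,0],[0,0,0],[0,0,0],[0,0,0],[0,0,0],[0,0,0]]}'; python3 -m inch '{"slide":[[12,0,0],[30,0,0],[50,0,0],[70,0,0],[90,0,0],[108,0,0],[122,0,0],[134,0,0],[142,0,0],[146,0,0],[146,0,0],[146,0,0]],"dr":[[0,0,0],[0,0,0],[0,0,0],[0,0,0],[0,0,0],[0,0,0],[0,0,0],[0,0,0],[0,0,0],[0,0,0],[0,0,0],[0,0,0]]}'
python3 - <<'E'
from h import *
np.set_printoptions(precision=1,suppress=True)
snap('top','t4');_,d=snap('side','s4');print(state()['ee_pos'])
p=np.hstack([cv2.imread('pics/t4.png')[180:330,220:380],cv2.imread('pics/s4.png')[190:340,290:450]]);cv2.imwrite('pics/c4.png',cv2.resize(p,None,fx=2.5,fy=2.5))
E
```

```text
time_s: 5.98
ee_pos: [393.4, 94.8, 209.4]
orientation: [[0.0, 0.975, 0.224], [0.0, 0.224, -0.975], [-1.0, 0.001, -0.0]]
wrist_force: [0.6, 0.1, -2.4]
grip_width: 6.0
time_s: 6.98
ee_pos: [393.4, 94.8, 63.7]
orientation: [[0.0, 0.975, 0.224], [0.0, 0.224, -0.975], [-1.0, 0.0, -0.0]]
wrist_force: [-0.2, -0.6, -2.7]
grip_width: 6.0
[393.6  94.8  64. ]
```

View pics/c4.png

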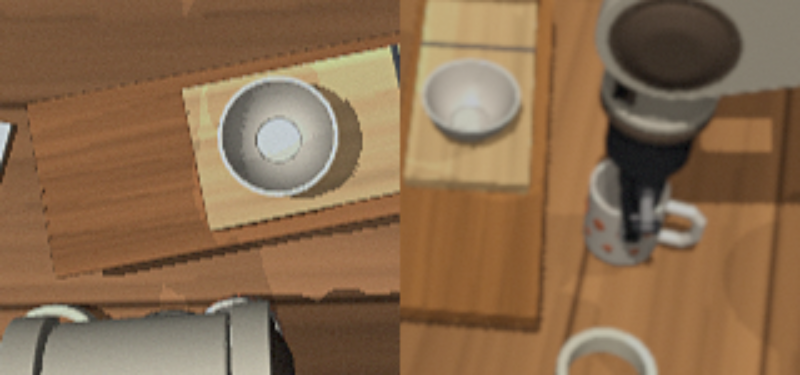

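```bash
python3 -m inch '{"slide":[[3,0,0],[6,0,0],[8,0,0],[8,0,0],[8,0,0]],"dr":[[0,0,0],[0,0,0],[0,0,0],[0,0,0],[0,0,0]]}'; python3 -m inch '{"slide":[[1,0,0],[2,0,0],[2,0,0],[2,0,0]],"dr":[[0,0,0],[0,0,0],[0,0,0],[0,0,0]]}'
```

```text
time_s: 7.5
ee_pos: [393.1, 94.7, 55.3]
orientation: [[-0.0, 0.975, 0.224], [0.0, 0.224, -0.975], [-1.0, -0.0, -0.0]]
wrist_force: [0.1, 0.6, -3.3]
grip_width: 5.9
time_s: 7.83
ee_pos: [393.6, 94.9, 54.7]
orientation: [[0.001, 0.975, 0.224], [0.0, 0.224, -0.975], [-1.0, 0.001, -0.0]]
wrist_force: [-9.5, 2.4, 23.7]
grip_width: 6.3
```

Contact, with 24 N upward. I ease up by 1 mm, open to about 34 mm, then rise.

```bash
python3 -m inch '{"slide":[[-1,0,0],[-1,0,0],[-1,0,0]],"dr":[[0,0,0],[0,0,0],[0,0,0]]}';python3 -m inch '{"slide":[[0,0,0],[0,0,0],[0,0,0],[0,0,0],[0,0,0]],"dr":[[0,0,0],[0,0,0],[0,0,0],[0,0,0],[0,0,0]]}' 0.36;  python3 -m inch '{"slide":[[-10,0,0],[-30,0,0],[-60,0,0],[-95,0,0],[-130,0,0],[-165,0,0],[-185,0,0],[-195,0,0],[-195,0,0]],"dr":[[0,0,0],[0,0,0],[0,0,0],[0,0,0],[0,0,0],[0,0,0],[0,0,0],[0,0,0],[0,0,0]]}'
python3 - <<'E'
from h import *
np.set_printoptions(precision=1,suppress=True)
snap('top','t5');_,d=snap('side','s5');print(state()['ee_pos'])
p=np.hstack([cv2.imread('pics/t5.png')[180:330,220:380],cv2.imread('pics/s5.png')[190:340,290:450]]);cv2.imwrite('pics/c5.png',cv2.resize(p,None,fx=2.5,fy=2.5))
E
```

```text
time_s: 8.08
ee_pos: [393.5, 94.8, 54.7]
orientation: [[0.001, 0.975, 0.224], [0.0, 0.224, -0.975], [-1.0, 0.001, -0.0]]
wrist_force: [-1.2, 0.2, 7.0]
grip_width: 6.2
time_s: 8.5
ee_pos: [393.0, 94.7, 54.2]
orientation: [[-0.0, 0.975, 0.224], [0.0, 0.224, -0.975], [-1.0, -0.0, -0.0]]
wrist_force: [0.3, -0.7, 0.3]
grip_width: 30.8
time_s: 9.25
ee_pos: [393.6, 94.7, 251.6]
orientation: [[0.003, 0.975, 0.224], [0.0, 0.224, -0.975], [-1.0, 0.003, 0.001]]
wrist_force: [1.3, 0.7, 0.2]
grip_width: 31.1
[392.8  94.6 248.5]
```

View pics/c5.png

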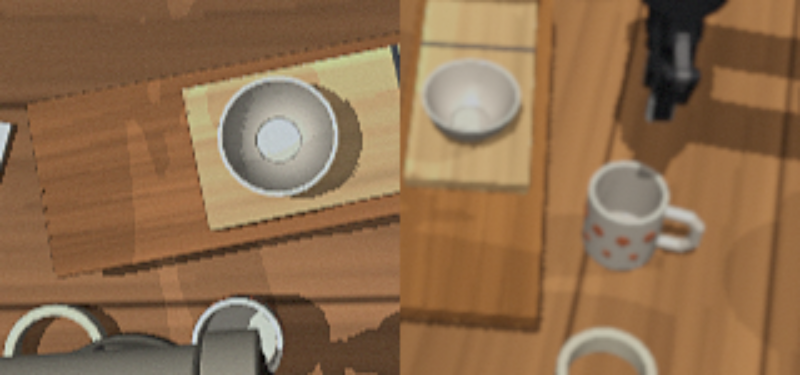

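The mug stands upright on the table, free of the fingers, at crop (625,215) of the side view. The stand's outer end is now uncovered, so I re-measure the edge, line and cleat.

```bash
cat > m2.py <<'E'
import sys
from h import *
np.set_printoptions(precision=2,suppress=True)
tag=sys.argv[1];f=np.load(f'pics/{tag}.npz');p=f['p'].astype(int);C=cloud('top',f['d']);z=C[...,2]
def run(nm,a,b,box=(175,300,225,460)):
    m=np.zeros(z.shape,bool);m[box[0]:box[1],box[2]:box[3]]=1;m&=(z>a)&(z<b)
    m=cv2.morphologyEx(m.astype(np.uint8),cv2.MORPH_OPEN,np.ones((3,3)));n,l,s,_=cv2.connectedComponentsWithStats(m)
    P=C[l==1+s[1:,4].argmax()];r=cv2.minAreaRect(P[:,:2].astype(np.float32));print(nm,len(P),np.median(P[:,2]),np.array(r[0]),np.array(r[1]),round(r[2],2));return P
S=run('stand+',67,81);B=run('board',85,98)
run('cleat',113,130)
# outer edge: for each row-strip (stand x coord) extreme of y coord
th=np.radians(9.45);ux=np.array([np.cos(th),np.sin(th)]);uy=np.array([-np.sin(th),np.cos(th)])
def edge(P,along,val,sgn,lo,hi):
    a=P[:,:2]@along;v=P[:,:2]@val*sgn;o=[]
    for t in np.arange(lo,hi,4):
        k=(a>t)&(a<t+4)
        if k.sum()>3:o.append((t+2,v[k].max()))
    o=np.array(o);c=np.polyfit(o[:,0],o[:,1],1);r=o[:,1]-np.polyval(c,o[:,0]);o=o[abs(r)<3];c=np.polyfit(o[:,0],o[:,1],1);return c,np.polyval(c,o[:,0].mean())*sgn
c0=np.array([566.2,18.7])
ax=c0@ux;ay=c0@uy
print('centre in stand axes',ax,ay)
print('outer end (slope,pos)',edge(S,ux,uy,1,ax-60,ax+60))
print('stand far side',edge(S,uy,ux,1,ay-50,ay+200));print('stand near side',edge(S,uy,ux,-1,ay-150,ay+200))
print('board far',edge(B,uy,ux,1,ay-140,ay+60));print('board near',edge(B,uy,ux,-1,ay-140,ay+60));print('board outer',edge(B,ux,uy,1,ax-45,ax+45))
s=p.sum(2);m=np.zeros(z.shape,bool);m[190:262,365:405]=1;m&=(p[...,2]>p[...,0]-10)&(s<260);v,u=np.nonzero(m)
if len(u):
    Q=np.array([ray('top',a,b,91)[:2]for a,b in zip(u,v)]);print('line',len(u),Q.mean(0),'stand axes',Q.mean(0)@ux,(Q@uy).mean())
E
python3 m2.py t5
```

```text
stand+ 6097 74.55055372503476 [566.17  18.84] [150.21 420.27] 9.45
board 5206 90.8049777875056 [576.03 -30.74] [120.4  250.96] 10.23
cleat 626 120.74797743204843 [ 599.94 -162.43] [119.43  21.18] 10.25
centre in stand axes 561.5865394441695 -74.51636541808973
outer end (slope,pos) (array([ -0.01, 137.36]), np.float64(134.0301136805599))
stand far side (array([ -0.  , 635.45]), np.float64(635.4486971549944))
stand near side (array([   0.  , -487.29]), np.float64(487.2901859508527))
board far (array([ -0.02, 618.77]), np.float64(623.266784870256))
board near (array([   0.01, -501.92]), np.float64(503.61200007676825))
board outer (array([ 0.01, -6.89]), np.float64(-0.0688014454875745))
line 135 [585.53 -84.43] stand axes 563.7166972299844 -179.42461345985566
```

Everything agrees with the given sizes: heights are 75, 91 and 121, and the stand measures 420×150. Along the stand, the line is at −179.5 and the edge at about 135, so the travel is about 314.5 mm. The board sits 0.8° off the stand, which I'll square up during the slide. Now to the cleat.

```bash
python3 -m inch '{"slide":[[0,6,12],[0,18,37],[0,34,70],[0,50,103],[0,66,136],[0,82,169],[0,98,202],[0,114,235],[0,128,264],[0,138,284],[0,144,297],[0,144,297]],"dr":[[0,0,0],[0,0,0],[0.5,0,0],[1,0,0],[1.5,0,0],[2,0,0],[2.5,0,0],[2.75,0,0],[2.75,0,0],[2.75,0,0],[2.75,0,0],[2.75,0,0]]}' 0.6; python3 -m inch '{"slide":[[15,0,0],[35,0,0],[55,0,0],[75,0,0],[90,0,0],[100,0,0],[100,0,0],[100,0,0]],"dr":[[0,0,0],[0,0,0],[0,0,0],[0,0,0],[0,0,0],[0,0,0],[0,0,0],[0,0,0]]}'
python3 - <<'E'
from h import *
np.set_printoptions(precision=3,suppress=True)
snap('top','t6');_,d=snap('side','s6');s=state();print(s['ee_pos'],s['orientation'])
p=np.hstack([cv2.imread('pics/t6.png')[150:300,340:500],cv2.imread('pics/s6.png')[120:270,240:400]]);cv2.imwrite('pics/c6.png',cv2.resize(p,None,fx=2.5,fy=2.5))
E
```

```text
time_s: 10.35
ee_pos: [600.4, -164.6, 246.1]
orientation: [[-0.004, 0.985, 0.175], [0.001, 0.175, -0.985], [-1.0, -0.004, -0.002]]
wrist_force: [-0.6, -0.4, -0.1]
grip_width: 51.1
time_s: 11.02
ee_pos: [599.6, -162.1, 149.0]
orientation: [[-0.001, 0.984, 0.177], [0.001, 0.177, -0.984], [-1.0, -0.001, -0.001]]
wrist_force: [1.0, 0.6, -0.6]
grip_width: 51.2
[ 600.196 -162.516  150.251] [[ 0.001  0.984  0.177]
 [-0.     0.177 -0.984]
 [-1.     0.001  0.   ]]
```

View pics/c6.png

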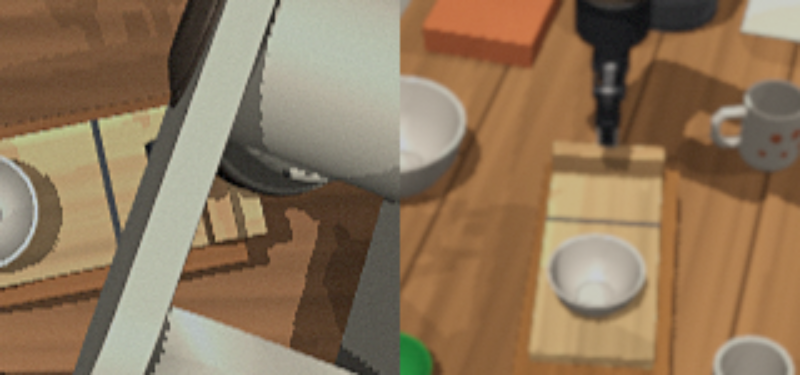

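The gripper is centred over the cleat, with its tip at side crop (608,140), and the line and bowl are undisturbed. I'll go down around the cleat.

```bash
python3 -m inch '{"slide":[[10,0,0],[22,0,0],[34,0,0],[44,0,0],[50,0,0],[52,0,0],[52,0,0],[52,0,0]],"dr":[[0,0,0],[0,0,0],[0,0,0],[0,0,0],[0,0,0],[0,0,0],[0,0,0],[0,0,0]]}' - 30;  python3 -m inch '{"slide":[[0,0,0],[0,0,0],[0,0,0],[0,0,0],[0,0,0],[0,0,0]],"dr":[[0,0,0],[0,0,0],[0,0,0],[0,0,0],[0,0,0],[0,0,0]]}' 0 30
```

```text
time_s: 11.78
ee_pos: [600.1, -162.6, 97.5]
orientation: [[0.0, 0.984, 0.177], [-0.0, 0.177, -0.984], [-1.0, 0.0, 0.0]]
wrist_force: [0.5, 0.1, 0.4]
grip_width: 51.0
time_s: 12.28
ee_pos: [600.3, -162.7, 98.0]
orientation: [[0.001, 0.984, 0.177], [-0.0, 0.177, -0.984], [-1.0, 0.001, 0.001]]
wrist_force: [-0.4, -0.4, 5.5]
grip_width: 19.3
```

The cleat is held (19.3 mm wide). I tighten the grip and start the slide gently along the stand, squaring the yaw by 0.75°.

```bash
python3 -m inch '{"slide":[[0,0,0],[0,0,0],[0,0,-1],[0,0,-3],[0,0,-7],[0,0,-12],[0,0.3,-18],[0,0.3,-25],[0,0.4,-32],[0,0.5,-37],[0,0.5,-40],[0,0.5,-40]],"dr":[[0,0,0],[0,0,0],[0,0,0],[0.1,0,0],[0.2,0,0],[0.3,0,0],[0.4,0,0],[0.5,0,0],[0.6,0,0],[0.7,0,0],[0.75,0,0],[0.75,0,0]]}' - 70
python3 - <<'E'
from h import *
np.set_printoptions(precision=3,suppress=True)
snap('top','t7');_,d=snap('side','s7');s=state();print(s['ee_pos'],s['wrist_force'],s['moment'])
p=np.hstack([cv2.imread('pics/t7.png')[150:300,290:450],cv2.imread('pics/s7.png')[140:290,240:400]]);cv2.imwrite('pics/c7.png',cv2.resize(p,None,fx=2.5,fy=2.5))
E
```

```text
time_s: 13.28
ee_pos: [593.7, -123.0, 98.1]
orientation: [[0.001, 0.986, 0.164], [-0.001, 0.164, -0.986], [-1.0, 0.001, 0.001]]
wrist_force: [-1.3, 0.7, 7.1]
grip_width: 18.7
[ 593.696 -122.973   98.092] [-0.535  1.592  7.326] [0.228 0.183 0.049]
```

View pics/c7.png

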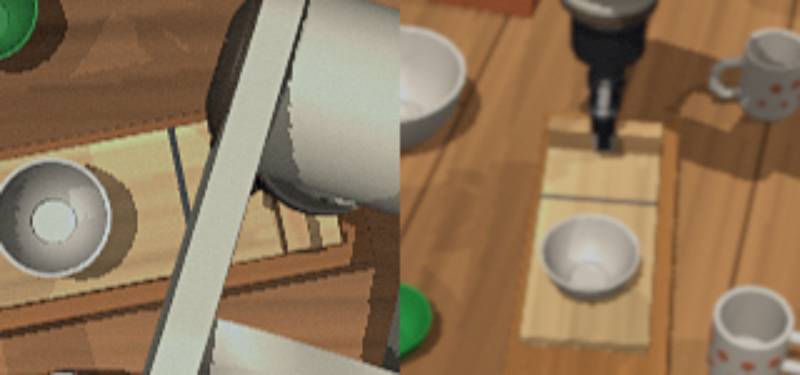

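The board moved 40 mm with the gripper, square to the stand, and the bowl still stands on it. I continue.

```bash
python3 -m inch '{"slide":[[0,0,-2],[0,0,-6],[0,0,-13],[0,0,-22],[0,0,-32],[0,0,-43],[0,0,-54],[0,0,-65],[0,0,-76],[0,0,-87],[0,0,-98],[0,0,-108]],"dr":[[0,0,0],[0,0,0],[0,0,0],[0,0,0],[0,0,0],[0,0,0],[0,0,0],[0,0,0],[0,0,0],[0,0,0],[0,0,0],[0,0,0]]}';python3 -m inch '{"slide":[[0,0,-10],[0,0,-20],[0,0,-30],[0,0,-40],[0,0,-50],[0,0,-60],[0,0,-69],[0,0,-77],[0,0,-83],[0,0,-87],[0,0,-89],[0,0,-90]],"dr":[[0,0,0],[0,0,0],[0,0,0],[0,0,0],[0,0,0],[0,0,0],[0,0,0],[0,0,0],[0,0,0],[0,0,0],[0,0,0],[0,0,0]]}'
python3 - <<'E'
from h import *
np.set_printoptions(precision=3,suppress=True)
snap('top','t8');_,d=snap('side','s8');s=state();print(s['ee_pos'],s['wrist_force'],s['moment'])
p=np.hstack([cv2.imread('pics/t8.png')[170:320,200:360],cv2.imread('pics/s8.png')[210:360,250:410]]);cv2.imwrite('pics/c8.png',cv2.resize(p,None,fx=2.5,fy=2.5))
E
```

```text
time_s: 14.38
ee_pos: [576.1, -16.7, 98.1]
orientation: [[0.002, 0.986, 0.164], [-0.001, 0.164, -0.986], [-1.0, 0.001, 0.001]]
wrist_force: [1.2, -5.9, 6.3]
grip_width: 19.1
time_s: 15.38
ee_pos: [561.4, 71.9, 98.1]
orientation: [[0.002, 0.986, 0.164], [-0.001, 0.164, -0.986], [-1.0, 0.001, 0.001]]
wrist_force: [1.3, -6.5, 5.9]
grip_width: 18.9
[561.404  71.943  98.073] [ 1.635 -3.362  6.737] [-0.528 -0.048  0.025]
```

View pics/c8.png

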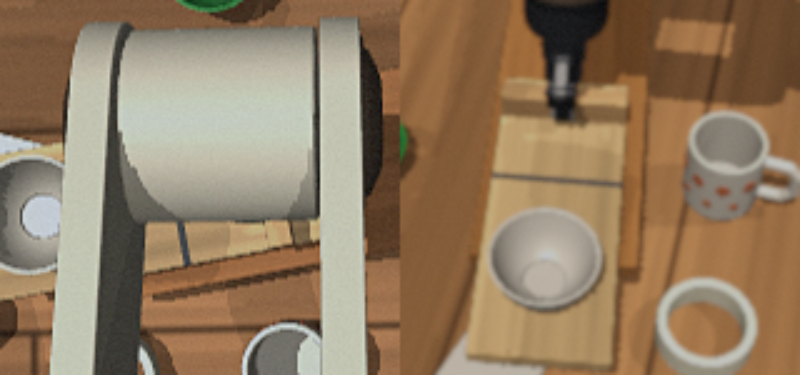

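The board is on track with 77 mm to go. I move 66 and measure again.

```bash
python3 -m inch '{"slide":[[0,0,-2],[0,0,-6],[0,0,-12],[0,0,-20],[0,0,-29],[0,0,-38],[0,0,-47],[0,0,-55],[0,0,-61],[0,0,-65],[0,0,-66],[0,0,-66]],"dr":[[0,0,0],[0,0,0],[0,0,0],[0,0,0],[0,0,0],[0,0,0],[0,0,0],[0,0,0],[0,0,0],[0,0,0],[0,0,0],[0,0,0]]}'
python3 - <<'E'
from h import *
np.set_printoptions(precision=3,suppress=True)
snap('top','t9');_,d=snap('side','s9');s=state();print(s['ee_pos'],s['wrist_force'],s['moment'])
p=np.hstack([cv2.imread('pics/t9.png')[170:320,200:360],cv2.imread('pics/s9.png')[210:360,250:410]]);cv2.imwrite('pics/c9.png',cv2.resize(p,None,fx=2.5,fy=2.5))
cv2.imwrite('pics/c9b.png',cv2.resize(cv2.imread('pics/s9.png')[255:335,270:380],None,fx=7,fy=7,interpolation=cv2.INTER_CUBIC))
E
```

```text
time_s: 16.48
ee_pos: [550.6, 137.3, 98.1]
orientation: [[0.002, 0.986, 0.164], [-0.0, 0.164, -0.986], [-1.0, 0.001, 0.001]]
wrist_force: [0.8, -2.4, 5.2]
grip_width: 18.8
[550.554 137.282  98.097] [ 0.146 -1.851  6.323] [-0.245 -0.047  0.033]
```

View pics/c9.png

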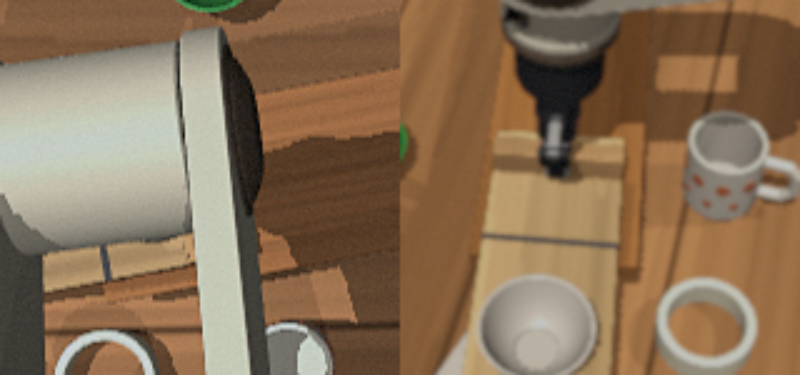

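View pics/c9b.png

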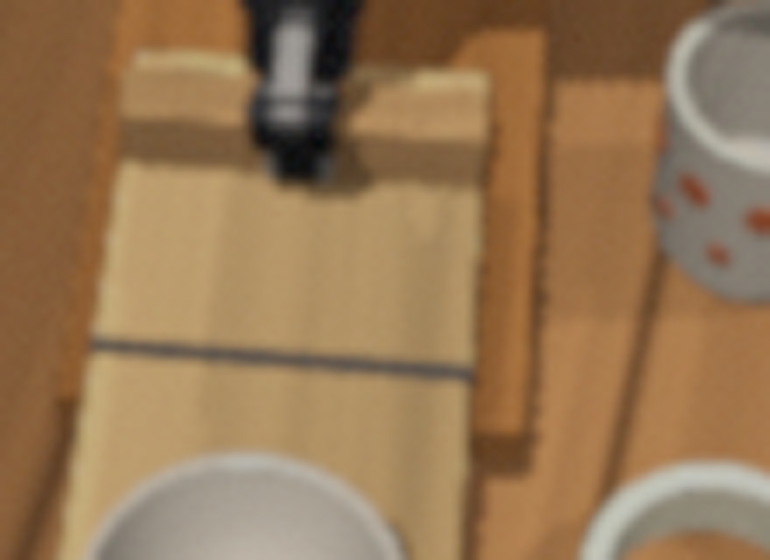

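```bash
cat > m3.py <<'E'
import sys
from h import *
from scipy.ndimage import gaussian_filter1d
np.set_printoptions(precision=2,suppress=True)
th=np.radians(9.45);ux=np.array([np.cos(th),np.sin(th)]);uy=np.array([-np.sin(th),np.cos(th)])
def prof(n,tag,a,z,s0,s1,gray):
    p=np.load(f'pics/{tag}.npz')['p'].astype(np.float32).mean(2)
    S=np.arange(s0,s1,.5);o=[w2p(n,[*(a*ux+s*uy),z]) for s in S];o=np.array(o,np.float32)
    return S,gaussian_filter1d(cv2.remap(p,o[:,0][None],o[:,1][None],cv2.INTER_LINEAR)[0],1.5)
def line(n,tag,A,s0,s1):
    r=[]
    for a in A:
        S,v=prof(n,tag,a,91,s0,s1,0);w=np.clip(np.median(v)-15-v,0,None);r.append((S*w).sum()/max(w.sum(),1e-6))
    return np.array(r)
def edge(n,tag,A,s0,s1):
    r=[]
    for a in A:
        S,v=prof(n,tag,a,75,s0,s1,0);g=np.diff(v);r.append(S[g.argmin()]+.25)
    return np.array(r)
if __name__=='__main__':
    t=sys.argv[1]
    A=np.arange(515,610,8)
    print('edge side before',edge('side','s5',np.arange(495,630,9),120,150))
    print('edge top before',edge('top','t5',np.arange(495,630,9),120,150))
    print('edge side now, near flank',edge('side','s'+t,np.arange(490,501,2),120,150))
    print('line side',line('side','s'+t,A,*map(float,sys.argv[2:4])))
    print('line top',line('top','t'+t,np.arange(510,530,3),*map(float,sys.argv[2:4])))
E
python3 m3.py 9 105 145
python3 - <<'E'
from m3 import *
print(line('side','s5',np.arange(515,610,8),-200,-160),line('top','t5',np.arange(515,610,8),-200,-160))
E
```

```text
edge side before [137.25 137.75 136.75 136.75 137.75 136.25 136.75 137.75 136.25 136.75
 137.75 136.25 136.75 137.75 135.75]
edge top before [133.25 131.25 124.25 131.25 133.75 121.75 130.75 133.25 125.75 134.75
 133.25 133.75 125.75 148.25 144.75]
edge side now, near flank [136.25 136.75 137.25 137.25 137.25 137.25]
[-180.14 -180.25 -179.91 -179.47 -179.64 -179.61 -179.87 -179.37 -178.84
 -178.98 -178.95 -178.7 ] [-180.2  -180.25 -180.1  -179.97 -179.75 -179.54 -179.42 -179.35 -179.3
 -179.15 -178.99 -178.85]Traceback (most recent call last):
  File "m3.py", line 26, in <module>
    print('line side',line('side','s'+t,A,*map(float,sys.argv[2:4])))
                      ~~~~^^^^^^^^^^^^^^^^^^^^^^^^^^^^^^^^^^^^^^^^^^
  File "m3.py", line 13, in line
    S,v=prof(n,tag,a,91,s0,s1,0);w=np.clip(np.median(v)-15-v,0,None);r.append((S*w).sum()/max(w.sum(),1e-6))
        ~~~~^^^^^^^^^^^^^^^^^^^^
  File "m3.py", line 8, in prof
    S=np.arange(s0,s1,.5);o=[w2p(n,[*(a*ux+s*uy),z]) for s in S];o=np.array(o,np.float32)
                             ~~~^^^^^^^^^^^^^^^^^^^^
  File "h.py", line 6, in w2p
    c=camera_info(n);E=np.array(c['extrinsics']);K=np.array(c['K']);q=E[:3,:3]@np.asarray(P,float)+E[:3,3];q=K@q;return q[:2]/q[2]
ValueError: time passes only in moves, steps and waits
```

```bash
cat >> h.py <<'E'
import functools
camera_info=functools.lru_cache(None)(camera_info)
E
python3 m3.py 9 105 145
```

```text
edge side before [137.25 137.75 136.75 136.75 137.75 136.25 136.75 137.75 136.25 136.75
 137.75 136.25 136.75 137.75 135.75]
edge top before [133.25 131.25 124.25 131.25 133.75 121.75 130.75 133.25 125.75 134.75
 133.25 133.75 125.75 148.25 144.75]
edge side now, near flank [136.25 136.75 137.25 137.25 137.25 137.25]
line side [126.03 126.04 126.01 125.91 126.18 126.13 126.12 126.03 126.21 126.22
 126.1  126.22]
line top [125.3  125.23 125.32 124.98 125.09 125.13 125.41]
```

Run:
```python
from m3 import *
import m3
# check method: board's outer end in side view at z=91, must be line+180
r=[]
for a in np.arange(520,605,6):
    S,v=prof('side','s5',a,91,-12,12,0);g=np.diff(v);r.append(S[g.argmin()]+.25)
print('board outer end side',np.array(r),np.median(r))
# stand outer edge by depth jump, top & side
for n,t in(('top','t5'),('side','s5')):
    d=np.load(f'pics/{t}.npz')['d'];C=cloud(n,d);r=[]
    for a in np.arange(495,630,5):
        S=np.arange(120,150,.5);o=np.array([w2p(n,[*(a*ux+s*uy),75]) for s in S]).round().astype(int)
        z=C[o[:,1],o[:,0],2];k=np.nonzero(z<62)[0];r.append(S[k[0]] if len(k) else np.nan)
    print(n,np.nanmedian(r),np.nanmean(r),np.nanstd(r))
```

```text
board outer end side [2.25 3.25 3.25 1.25 1.75 2.25 2.75 3.25 3.75 1.75 1.75 2.25 3.25 3.75
 4.25] 2.75
top 135.0 134.87037037037038 0.5867770191761059
side 145.0 145.33333333333334 1.1466537466972386
```

Applying the same method to the board's outer end shows a +2.1 mm bias in the side view's edge. Corrected, both views put the stand's edge at 134.9. The line is at 125.2 (top) and 126.1 (side), so about 9.3 mm is left.

```bash
python3 -m inch '{"slide":[[0,0,-1],[0,0,-3],[0,0,-5],[0,0,-7],[0,0,-8.5],[0,0,-9.3],[0,0,-9.3],[0,0,-9.3],[0,0,-9.3]],"dr":[[0,0,0],[0,0,0],[0,0,0],[0,0,0],[0,0,0],[0,0,0],[0,0,0],[0,0,0],[0,0,0]]}'
python3 - <<'E'
from h import *
np.set_printoptions(precision=3,suppress=True)
snap('top','t10');_,d=snap('side','s10');s=state();print(s['ee_pos'],s['wrist_force'],s['moment'])
cv2.imwrite('pics/c10b.png',cv2.resize(cv2.imread('pics/s10.png')[255:365,250:380],None,fx=5,fy=5,interpolation=cv2.INTER_CUBIC))
C=cloud('side',d);z=C[...,2];th=np.radians(9.45);ux=np.array([np.cos(th),np.sin(th)]);uy=np.array([-np.sin(th),np.cos(th)])
X=C[...,:2]@ux;Y=C[...,:2]@uy
for lo in(80,100,120,250,280,300):
    m=(abs(X-563)<50)&(Y>lo)&(Y<lo+15)&(z>75)&(z<105);print(lo,m.sum(),np.median(z[m]) if m.any() else 0)
E
python3 m3.py 10 115 155
```

```text
time_s: 17.33
ee_pos: [549.1, 146.0, 98.1]
orientation: [[0.002, 0.986, 0.164], [-0.001, 0.164, -0.986], [-1.0, 0.001, 0.001]]
wrist_force: [0.5, -4.9, 6.7]
grip_width: 18.7
[549.138 146.022  98.094] [ 0.707 -4.761  6.876] [-0.849 -0.095  0.025]
80 237 91.63890966719534
100 254 91.82362487876698
120 261 91.39801740333937
250 241 95.48714245338229
280 361 91.33264800980578
300 374 91.58904585967795
edge side before [137.25 137.75 136.75 136.75 137.75 136.25 136.75 137.75 136.25 136.75
 137.75 136.25 136.75 137.75 135.75]
edge top before [133.25 131.25 124.25 131.25 133.75 121.75 130.75 133.25 125.75 134.75
 133.25 133.75 125.75 148.25 144.75]
edge side now, near flank [136.75 136.75 137.25 137.25 137.25 137.25]
line side [134.92 134.8  135.1  134.91 134.87 134.9  135.   134.98 134.81 135.03
 135.01 134.91]
line top [133.99 134.23 134.08 133.98 133.97 134.2  133.96]
```

View pics/c10b.png

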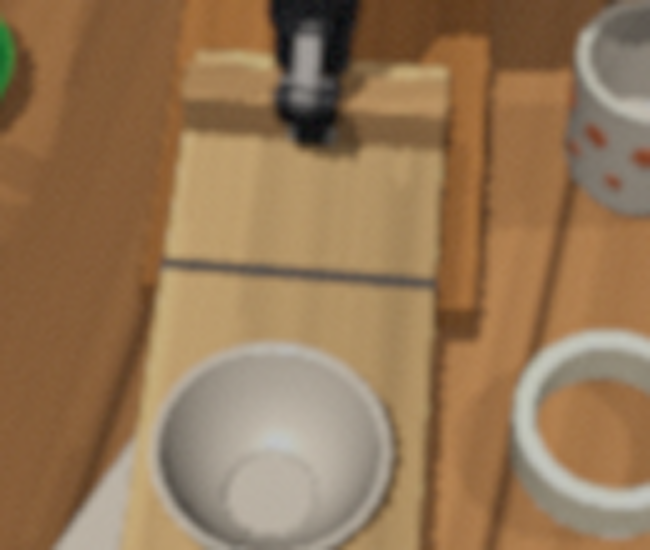

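View pics/t10.png

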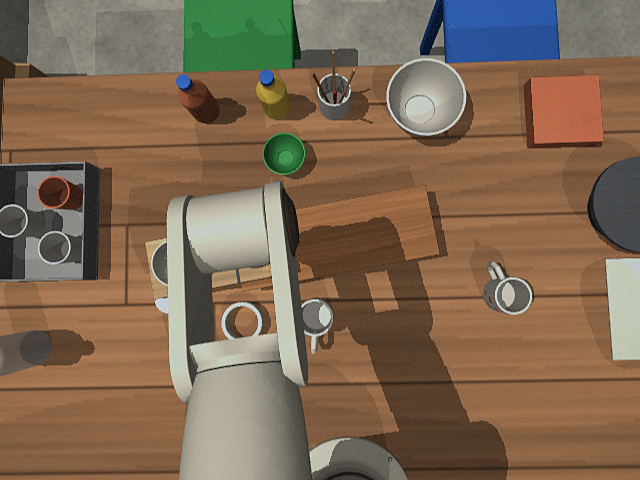

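View pics/s10.png

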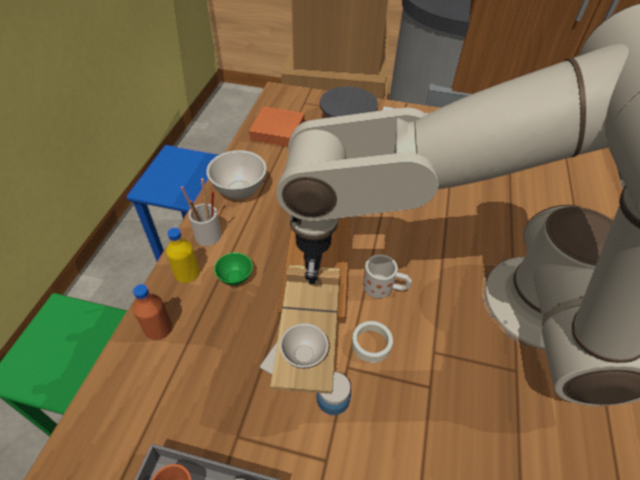

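The line is within about 1 mm: 134.1 (top) and 134.9 (side) against the edge at 134.9–135.6. The board is flat at 91–92 height on both sides of the edge. I nudge 0.7 mm, let it settle, and do the last check.

```bash
python3 -m inch '{"slide":[[0,0,-0.4],[0,0,-0.7],[0,0,-0.7],[0,0,-0.7],[0,0,-0.7],[0,0,-0.7],[0,0,-0.7],[0,0,-0.7]],"dr":[[0,0,0],[0,0,0],[0,0,0],[0,0,0],[0,0,0],[0,0,0],[0,0,0],[0,0,0]]}'
python3 - <<'E'
from h import *
from m3 import line
np.set_printoptions(precision=2,suppress=True)
snap('top','t11');_,d=snap('side','s11');s=state();print(s['ee_pos'],s['wrist_force'],s['moment'],s['joint_vel'])
print(line('side','s11',np.arange(515,610,8),115,155),line('top','t11',np.arange(510,530,3),115,155))
a=cv2.imread('pics/s0.png').astype(int);b=cv2.imread('pics/s11.png').astype(int)
for nm,bx in(('tape',(320,365,350,395)),('jar',(372,415,315,352)),('spare',(150,190,362,405))):
    print(nm,abs(a-b)[bx[0]:bx[1],bx[2]:bx[3]].mean())
E
```

```text
time_s: 18.1
ee_pos: [549.0, 146.5, 98.1]
orientation: [[0.002, 0.987, 0.164], [-0.001, 0.164, -0.987], [-1.0, 0.001, 0.001]]
wrist_force: [2.0, -6.8, 7.9]
grip_width: 18.8
[549.05 146.53  98.11] [ 1.43 -6.31  7.08] [-1.11 -0.13 -0.02] [-0. -0. -0. -0.  0. -0.]
[135.47 135.43 135.25 135.54 135.4  135.32 135.59 135.53 135.33 135.39
 135.67 135.58] [134.42 134.64 134.71 134.62 134.51 134.58 134.83][ WARN:0@2.282] global loadsave.cpp:275 findDecoder imread_('pics/s0.png'): can't open/read file: check file path/integrity
Traceback (most recent call last):
AttributeError: 'NoneType' object has no attribute 'astype'
```

Run:
```python
from h import *
a=cv2.imread('pics/side0.png').astype(int);b=cv2.imread('pics/s11.png').astype(int)
for nm,bx in(('tape',(320,365,350,395)),('jar',(385,415,315,352)),('tile',(350,380,262,275)),('green',(255,285,215,255))):
    print(nm,abs(a-b)[bx[0]:bx[1],bx[2]:bx[3]].mean().round(1))
a=cv2.imread('pics/top0.png').astype(int);b=cv2.imread('pics/t11.png').astype(int)
print('spare top',abs(a-b)[255:320,480:540].mean().round(1))
sign_off()
```

```text
tape 3.6
jar 12.4
tile 9.7
green 8.4
spare top 6.3
the job is handed in; nothing more can be done
```

The job is handed in at about 18 s of the 61 s allowed, with the gripper still holding the board by its cleat.

- **Mug:** I lifted it by its wall and set it upright on the table at about (400, 60), on the robot's side of the stand. It is clear of the board's path.
- **Board:** I squared it up by 0.75° and slid it about 313 mm along the stand with the bowl standing on it.
    - **Grip:** the cleat is held at 70 N with about 7 N of downward press, and the arm was at rest.
    - **Flatness:** board heights read 91–92 mm on both sides of the stand's edge.

**Line over the edge:** the views disagree by about 1 mm, within the 2 mm calibration. Measured along the stand, the line is at 135.4 in the side view and 134.6 in the top view. The arm's own travel puts it at 133.9. The edge measures 134.9–135.6. The raw brightness edge in the side view read 137; I took off a 2.1 mm bias found by the same method on the board's own end.

**Everything else:** in the last pictures I saw nothing else moved. I compared small patches of the tape, jar, tile, spare mug and green bowl before and after. The differences were 4–12 grey levels, which I put down to new shadows and the overhanging board. I did not re-measure their positions.

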